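# Tip sawn shell blanks from the tray into the tub and cover it

## Task

Lift the small metal tray off the sloping stone without spilling, and tip it low over the plastic tub so that all five shell blanks slide in; they are brittle, so do not let them fall far. Set the empty tray back on the sloping stone as it stood, with its closed end against the wooden stop, then lay the plywood cover squarely on the tub so that it closes it. Leave the tub and all the other things on the bench where they are.

Things in the scene. Friction and masses are not known exactly. Their poses are not given: they have to be found in the camera images.
- stone: Fixed concrete block, 180 (x) by 130 (y) mm; origin: centre of its underside, z up. Its top slopes 20 degrees down to +x: 95 mm high at the -x end (towards the robot, yaw within 0.35 rad), 62 at the centre, 29 at the +x end. A wooden stop strip across the slope (112 mm along y, 10 thick, 12 above the slope) near the low end holds the tray.
- tray: Loose aluminium tray 140 (x) by 104 (y) mm, 0.26 kg. Origin: centre of its underside, z normal to the floor. Floor 3 mm, sides and +x end 25 mm high, -x end (nose) open, no lip. Starts on the slope, nose up, closed end at the stop, axes x and y as the stone's but tilted 20 degrees, origin 62 mm above the stone's. Blanks slide at slopes over 22 to 31 degrees; tip it 40 to 50.
- tray_grip (a point): Centre of the tray's wooden handle bar, which bridges it: 98 mm along the tray's y, 12 thick along x, 16 high along z; 8 mm to +x of the tray's origin and 74 mm above its underside. Grip across the 12 mm, fingers along the tray's -z. Thin posts at y = +-50 mm carry it. The tray balances close below it.
- tray_nose (a point): Middle of the open nose edge of the tray, on top of its floor (70 mm to -x of the tray's origin).
- tub: Loose white plastic open tub, 180 (x) by 140 (y) mm, 60 mm high, walls and floor 4 mm, 0.4 kg. Origin: centre of its underside, z up.
- cover: Loose flat plywood cover, 196 (x) by 156 (y) by 6 mm, about 0.22 kg, lying on the bench with its handle up. Origin: centre of its underside. No rim below; on the tub it overhangs by 8 mm all round.
- cover_grip (a point): Point to grip on the cover's wooden handle, 32 mm above the cover's underside, over its centre. The handle is an upright fin 80 mm along the cover's x, 14 mm thick along its y, from 6 to 46 mm above the underside.
- blank0: Loose shell blank, block 34 x 22 x 16 mm. Origin: centre of its underside as it starts, lying in the tray.
- blank1: Loose shell blank, disc 32 mm across, 15 mm high. Origin: centre of its underside as it starts, lying in the tray.
- blank2: Loose shell blank, block 28 x 28 x 15 mm. Origin: centre of its underside as it starts, lying in the tray.
- blank3: Loose shell blank, disc 36 mm across, 13 mm high. Origin: centre of its underside as it starts, lying in the tray.
- blank4: Loose shell blank, block 32 x 24 x 18 mm. Origin: centre of its underside as it starts, lying in the tray.
- glue: Bystander: white upright bottle with a dark cap, 44 mm across, 150 mm high. Origin: centre of its underside.
- tin: Bystander: flat grey oval tin, 160 (x) by 50 (y) by 30 mm. Origin: centre of its underside.
- saw: Bystander: fret saw lying flat, some 185 (x) by 110 (y) mm, up to 24 mm high, wooden handle to -x. Origin: on the line of its handle and blade, at bench height; it reaches from x -110 to 74 mm and y -12 to 104 mm.
- brush: Bystander: brush lying along its x axis, 160 mm long, about 25 mm high. Origin: its middle, at bench height.
- jar: Bystander: amber jar with a metal lid, 54 mm across, 70 mm high. Origin: centre of its underside.
- whetstone: Bystander: brown whetstone 150 (x) by 50 (y) by 28 mm, lying flat. Origin: centre of its underside.
Things that resemble listed ones, but are neither listed nor needed, are in the scene too. Leave any blue or green look-alike of the tray alone.

How it is judged (in metres and radians):
On the way, in this order (a step that is already met when the one before it is completed fails the run):
1. the tray is lifted clear of the stone with all five blanks in it (z of tray in the frame of stone above 0.1 m and contact force between the fingers and tray above 1 N and distance between each of blank0, blank1, blank2, blank3, blank4 and tray below 0.085 m), for 0.2 s.
2. all five blanks are in the tub while the tray is still held (x of blank0 in the frame of tub between -0.088 and 0.088 m and y of blank0 in the frame of tub between -0.068 and 0.068 m and z of blank0 in the frame of tub between -0.002 and 0.06 m and x of blank1 in the frame of tub between -0.088 and 0.088 m and y of blank1 in the frame of tub between -0.068 and 0.068 m and z of blank1 in the frame of tub between -0.002 and 0.06 m and x of blank2 in the frame of tub between -0.088 and 0.088 m and y of blank2 in the frame of tub between -0.068 and 0.068 m and z of blank2 in the frame of tub between -0.002 and 0.06 m and x of blank3 in the frame of tub between -0.088 and 0.088 m and y of blank3 in the frame of tub between -0.068 and 0.068 m and z of blank3 in the frame of tub between -0.002 and 0.06 m and x of blank4 in the frame of tub between -0.088 and 0.088 m and y of blank4 in the frame of tub between -0.068 and 0.068 m and z of blank4 in the frame of tub between -0.002 and 0.06 m and contact force between the fingers and tray above 1 N), for 0.2 s.
3. the tray is back on the sloping stone, nose up, and let go (x of tray in the frame of stone between -0.025 and 0.025 m and y of tray in the frame of stone between -0.025 and 0.025 m and z of tray in the frame of stone between 0.05 and 0.076 m and angle between tray's own z axis and vertical between 0.26 and 0.44 rad and x of tray_nose in the frame of stone below -0.04 m and contact force between the fingers and tray below 0.5 N and linear speed of tray below 0.03 m/s), for 0.2 s.
At the end, for the whole second after the job is handed in: All five blanks lie in the tub; the tray rests released on the slope within 25 mm of its place there, sloping 15 to 25 degrees, nose at the high end; the cover lies flat on the tub's rim, centred within 15 mm and turned less than 0.15 rad from it; all at rest (all of step 3 and x of blank0 in the frame of tub between -0.088 and 0.088 m and y of blank0 in the frame of tub between -0.068 and 0.068 m and z of blank0 in the frame of tub between -0.002 and 0.06 m and x of blank1 in the frame of tub between -0.088 and 0.088 m and y of blank1 in the frame of tub between -0.068 and 0.068 m and z of blank1 in the frame of tub between -0.002 and 0.06 m and x of blank2 in the frame of tub between -0.088 and 0.088 m and y of blank2 in the frame of tub between -0.068 and 0.068 m and z of blank2 in the frame of tub between -0.002 and 0.06 m and x of blank3 in the frame of tub between -0.088 and 0.088 m and y of blank3 in the frame of tub between -0.068 and 0.068 m and z of blank3 in the frame of tub between -0.002 and 0.06 m and x of blank4 in the frame of tub between -0.088 and 0.088 m and y of blank4 in the frame of tub between -0.068 and 0.068 m and z of blank4 in the frame of tub between -0.002 and 0.06 m and horizontal distance between cover and tub below 0.015 m and z of cover in the frame of tub between 0.055 and 0.067 m and angle between the x axis of cover and the x axis of tub, either way round below 0.15 rad and angle between cover's own z axis and vertical below 0.06 rad and linear speed of cover below 0.02 m/s); the robot touches nothing.
It fails at once if the tub is shoved more than 40 mm (distance of tub from where it was at the start of the episode above 0.04 m).
It fails at once if a bystander (glue bottle, tin, saw, brush, jar, whetstone) is moved more than 40 mm (distance of any of glue, tin, saw, brush, jar, whetstone from where it was at the start of the episode above 0.04 m).
It fails at once if a blank falls from more than about 30 cm (faster than 2.5 m/s) (linear speed of any of blank0, blank1, blank2, blank3, blank4 above 2.5 m/s).
It also fails if it takes over 69 s, if anything falls off the work surface, if the arm or the gripper's body presses on something with over 40 N, if the wrist force passes 120 N, or if a joint passes its speed limit or range.

## Robot

A 6-joint arm with a two-finger parallel gripper is mounted at the origin on the work surface. World frame = base frame: x ahead of the robot, y to its left, z up, the work surface at z = 0. Lengths are in m, angles in degrees, forces in N, time in s.
With the tool pointing down it reaches from about 0.25 to 0.725 m from the base axis. Payload 4 kg.
Tool frame: the origin (TCP) lies at the very end of the fingers, on their centre line; the grasp point (between the pads) lies 19 mm behind it; z points along the fingers, y is the line along which they close (so a half turn about z gives the same grasp; the last joint's range is limited). The gripper opens to 85 mm and grips with 20 to 120 N. Pads are 22 mm wide; open, the fingers measure 114 mm over their backs; the gripper's body (76 mm by 85 mm) begins 54 mm behind the grasp point. The pads swing forward as they close: fully open they stand 13 mm farther back than shut.
Start: joints at [-66.463, 13.785, 0.286, 76.501, 0, 90], TCP at [0.2, -0.458, 0.231] pointing down, gripper open.
Joint ranges: [-155.79, 155.79], [-60.16, 107.12], [-62.33, 73.08], [-114, 123.19], [-81.49, 82.49], [-180, 180]. Speed limits (degrees/s): [159.86, 159.86, 180, 180, 180, 180].

## Interface

Orientations are given as a 3x3 rotation matrix whose columns are the frame's x, y, z axes.
In Python, from plant import observe, camera, job_done, cut_out gives the robot as it stands.
- The arm moves only by the tool arm_command, never from a script. Its argument "steps" is a list of rows, each a list of 6 numbers: the shift along the world's x, y, z scaled (see below), then the turn, a rotation vector about the world's x, y, z scaled (see below). In form: [[x, y, z, ax, ay, az], ...]. A call has 1 to 5 rows; each row is the pose to reach, as a shift and turn from the pose commanded when the call began; what a row does not reach only later rows make up. The controller multiplies each number of a shift by 60 cm and each number of a turn by 30 degrees. A row lasts 1/10 s, in which the tool goes at most 50 mm and 8.59 degrees, less where a joint would pass 70% of its speed; a pose out of reach is approached as far as the arm can. A call with a number of a shift or a turn outside -1 to 1 is refused whole. A call with a gripper value outside its range is refused whole. "gripper" is the opening, from -1 (shut) to 1 (fully open), set as the call begins (left out, the last holds). The fingers move at their own pace and stop on an object; the grip force is fixed at half the most. Time passes only in rows, so rows that repeat a pose let the fingers close. It gives the time, the measured TCP pose, the force, the opening and the grip force at its end, in the units of the state.
- observe(): the state, without advancing time (a new reading comes with each control period).
- camera(name): name is "scene" or "top" or "wrist"; returns a dict with "frame" (400x640x3 uint8, blue, green, red), "fx", "fy", "cx", "cy" (pixels), "D" ([k1, k2, p1, p2, k3] as OpenCV has them; the pictures are not rectified), "R" (3x3) and "t" (3): a world point X has camera coordinates R X + t. Camera axes: x right, y down, z forward; pixel columns grow to the right and rows downward; lengths in m; the calibration is good to about 2 mm. A picture is of the moment at which its call begins. There is no depth.
- job_done(): hands the job in; it is judged then, once.
Trained networks look in a picture, given as the dict that the camera call returned (one of the last four; its "shot" number tells which), for a name from the list of things; names that differ only in an ending like _2 or _b are one class to them, and where a whole thing is asked for, a point or a joint stands for the part that bears it (a point fixed in the world has none). Each returns a list of dicts, best first, with "p" (0 to 1); they miss things now and then, are a little off and sometimes report something else, mostly with a low value. They report only what shows in the picture. A call takes as long as a camera call. They do not tell look-alikes from the thing itself.
- cut_out(picture, thing): "mask" (400x640 bool, what is visible of it) and "bbox" ([centre column, centre row, width, height] in pixels, round what is visible of it).
The state is a dict: "time_s": time; "q": joint angles; "joint_velocities": joint speeds; "joint_torque": joint torques, N m; "tool_pos": TCP position; "orientation": TCP orientation; "force": force on the tool from outside, world axes, zero at the start; "wrist_torque": the same for the moment, N m; "grip_width": finger opening in m; "finger_force": force on a finger pad.
Only numpy, scipy, OpenCV 4.12 (cv2) and the standard library are available. Lean on these libraries where they do the work, as an engineer would, in place of code of your own. Each camera call takes 0.05 s, during which the arm holds its last target. There are 200 camera calls.

## Working session

There is one attempt and no reset: what is moved stays moved. The work goes in short steps, Python scripts to look and compute and a tool call to move; the robot and the scene stay as the last step left them, time stands still between calls to the robot, and variables do not carry over. Pictures are saved under pics/ and viewed, at most 13 in all, crops included, and the job is handed in when it is done.

Besides the shell and the picture viewer there is one more tool, called as name([rows], argument=value, ...), one row to a line, values as JSON. arm_command: Moves the arm, as the interface text tells. Its arguments: {"type":"object","properties":{"steps":{"type":"array"},"gripper":{"type":"number"}},"required":["steps"]}

```bash
mkdir -p pics; ls
cat > h.py <<'E'
import numpy as np, cv2
from plant import observe, camera, job_done, cut_out
def KD(c): return np.array([[c["fx"],0,c["cx"]],[0,c["fy"],c["cy"]],[0,0,1.]]),np.array(c["D"],float)
def ray(c,uv):
    K,D=KD(c); p=cv2.undistortPoints(np.array(uv,float).reshape(-1,1,2),K,D).reshape(-1,2)
    R=np.array(c["R"]);t=np.array(c["t"]); d=np.c_[p,np.ones(len(p))]@R; return -R.T@t,d
def onz(c,uv,z):
    o,d=ray(c,uv); s=(z-o[2])/d[:,2]; return o+d*s[:,None]
def proj(c,X):
    K,D=KD(c); return cv2.projectPoints(np.array(X,float).reshape(-1,1,3),cv2.Rodrigues(np.array(c["R"]))[0],np.array(c["t"],float),K,D)[0].reshape(-1,2)
E
python3 - <<'E'
from h import *
s=observe();print(s)
for n in("scene","top"):
    c=camera(n);cv2.imwrite(f"pics/{n}0.png",c["frame"])
    print(n,c["fx"],(-np.array(c["R"]).T@c["t"]).round(3),np.array(c["R"])[2].round(2))
    for th in("stone","tray","tray_grip","tub","cover","cover_grip","glue","tin","saw","brush","jar","whetstone","blank0","blank1","blank2","blank3","blank4"):
        for r in cut_out(c,th)[:3]:
            b=r["bbox"];print(th,round(r["p"],2),np.round(b),onz(c,b[:2],0)[0,:2].round(3))
E
```

```text
pics
{'time_s': 0.0, 'q': array([-6.64629987e+01,  1.38323178e+01,  2.13781067e-01,  7.65022281e+01,
       -1.38788025e-03,  8.99992725e+01]), 'joint_velocities': array([ 0.00027485, -0.01816692, -0.01011317, -0.10769413, -0.05814823,
        0.0227413 ]), 'joint_torque': array([-2.40055961e-04, -3.72316968e+01,  2.52408350e+01,  1.68969721e-02,
       -1.60763102e-05,  6.98686016e-07]), 'tool_pos': array([ 0.19941009, -0.4578215 ,  0.23041238]), 'orientation': array([[ 9.16797282e-01,  3.99351972e-01, -8.63916022e-04],
       [ 3.99352906e-01, -9.16795266e-01,  1.92270956e-03],
       [-2.41962633e-05, -2.10774228e-03, -9.99997778e-01]]), 'force': array([-0.31996567, -0.13070753, -0.88325263]), 'wrist_torque': array([0.05004974, 0.00603988, 0.0302853 ]), 'finger_force': 0.0, 'grip_width': 0.08565614980855639}
scene 431.4555614157866 [1.427 0.197 0.77 ] [-0.8  -0.25 -0.54]
stone 0.73 [345. 251.  55.  80.] [ 0.512 -0.027]
tray 0.87 [280. 184.  41.  34.] [ 0.219 -0.34 ]
tray 0.78 [344. 244.  46.  50.] [ 0.484 -0.038]
tray 0.67 [472. 200.  46.  40.] [0.144 0.313]
tray_grip 0.84 [282. 1
[... 2392 characters left out ...]
[ 0.579 -0.04 ]
blank0 0.44 [283. 166.   9.  10.] [0.569 0.015]
blank0 0.4 [291. 172.  12.   9.] [ 0.547 -0.013]
blank1 0.63 [299. 164.  13.   9.] [ 0.579 -0.04 ]
blank1 0.44 [283. 166.   9.  10.] [0.569 0.015]
blank1 0.4 [291. 172.  12.   9.] [ 0.547 -0.013]
blank2 0.63 [299. 164.  13.   9.] [ 0.579 -0.04 ]
blank2 0.44 [283. 166.   9.  10.] [0.569 0.015]
blank2 0.4 [291. 172.  12.   9.] [ 0.547 -0.013]
blank3 0.63 [299. 164.  13.   9.] [ 0.579 -0.04 ]
blank3 0.44 [283. 166.   9.  10.] [0.569 0.015]
blank3 0.4 [291. 172.  12.   9.] [ 0.547 -0.013]
blank4 0.63 [299. 164.  13.   9.] [ 0.579 -0.04 ]
blank4 0.44 [283. 166.   9.  10.] [0.569 0.015]
blank4 0.4 [291. 172.  12.   9.] [ 0.547 -0.013]
```

Run:
```python
import cv2
i=cv2.imread("pics/top0.png");cv2.imwrite("pics/top0c.png",cv2.resize(i[90:310,160:460],(800,587),interpolation=cv2.INTER_CUBIC))
i=cv2.imread("pics/scene0.png");cv2.imwrite("pics/scene0c.png",cv2.resize(i[165:365,160:520],(800,444),interpolation=cv2.INTER_CUBIC))
```

```text
(no output)
```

View pics/top0c.png

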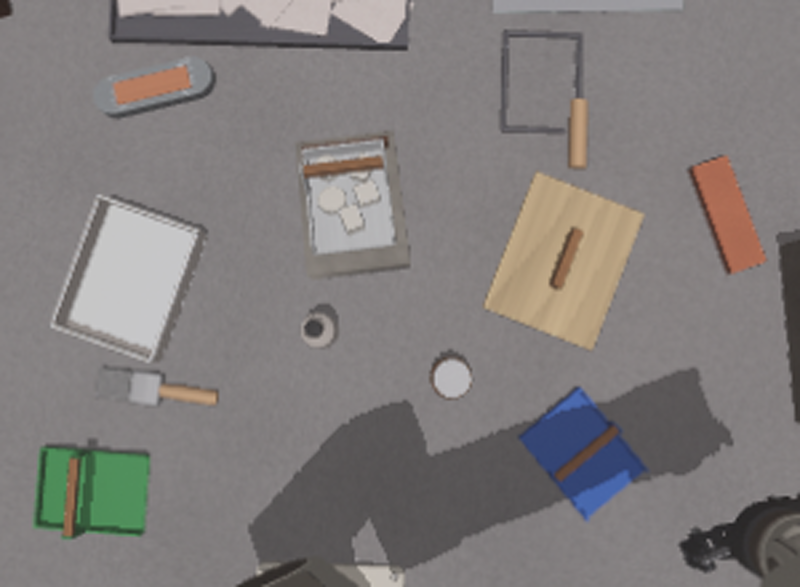

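View pics/scene0c.png

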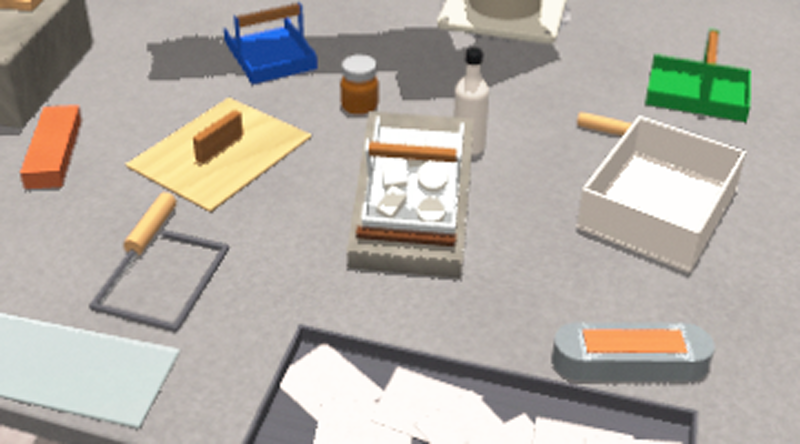

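The top crop shows three tray-like things, in full-frame pixels: the metal one at (291,163), with white blanks, on the sloping block; the blue one at (379,258); and the green one at (196,273). Only the metal one is aluminium, loaded and on the stone, so it is the target, and both enlarged crops confirm it. The tub is at (209,195), the cover at (372,187) and the glue bottle at about (280,213), close in front of the stone.

Next I fit the outlines in both cameras.

```bash
cat > fit.py <<'E'
from h import *
from scipy.optimize import minimize
def box(x0,x1,y0,y1,z0,z1): return np.array([[x,y,z] for x in(x0,x1) for y in(y0,y1) for z in(z0,z1)])
def pose(p,X):
    a=p[2];return X@np.array([[np.cos(a),np.sin(a),0],[-np.sin(a),np.cos(a),0],[0,0,1]])+[p[0],p[1],0]
def sil(c,parts,p,S=4):
    m=np.zeros((400*S,640*S),np.uint8)
    for X in parts:
        h=cv2.convexHull(((proj(c,pose(p,X))+.5)*S*16).astype(np.int32)); cv2.fillConvexPoly(m,h,1,shift=4)
    return m>0
def fit(views,parts,p0):
    V=[(c,cv2.resize(m.astype(np.float32),None,fx=4,fy=4)>.5) for c,m in views]
    def f(p):
        e=0
        for c,m in V:
            s=sil(c,parts,p); e+=1-(s&m).sum()/(s|m).sum()
        return e/len(V)
    best=None
    for da in(-.15,0,.15):
        q=np.array(p0)+[0,0,da]
        r=minimize(f,q,method="Nelder-Mead",options=dict(initial_simplex=[q,q+[.01,0,0],q+[0,.01,0],q+[0,0,.1]],xatol=2e-4,fatol=1e-4))
        if best is None or r.fun<best.fun: best=r
    return best
t=np.radians(20)
RT=np.array([[np.cos(t),0,np.sin(t)],[0,1,0],[-np.sin(t),0,np.cos(t)]])
stone=np.r_[[[-.09,y,z] for y in(-.065,.065) for z in(0,.095)],[[.09,y,z] for y in(-.065,.065) for z in(0,.029)]]
trayP=[box(-.07,.07,-.052,.052,0,.003),box(-.07,.07,-.052,-.050,0,.025),box(-.07,.07,.05,.052,0,.025),box(.067,.07,-.052,.052,0,.025)]
barP=[box(.002,.014,-.049,.049,.066,.082)]
st=lambda P:[X@RT.T+[0,0,.062] for X in P]
cov=[box(-.098,.098,-.078,.078,0,.006),box(-.04,.04,-.007,.007,.006,.046)]
tub=[box(-.09,.09,-.07,.07,0,.06)]
E
python3 - <<'E'
from fit import *
cs=[camera("scene"),camera("top")]
def best(c,th,px):
    r=min(cut_out(c,th),key=lambda r:np.hypot(*(np.array(r["bbox"][:2])-px)));return r["mask"]
for name,th,P,pix,p0 in(("tub",["tub"],tub,[(456,251),(209,195)],[.43,.26,-.25]),
  ("cover",["cover"],cov,[(259,234),(372,187)],[.5,-.3,-.3]),
  ("stone+tray",["stone","tray"],[stone]+st(trayP)+st(barP),[(345,248),(292,165)],[.52,-.03,.05])):
    M=[np.any([best(c,t_,px) for t_ in th],0) for c,px in zip(cs,pix)]
    V=list(zip(cs,M))
    for nm,v in(("both",V),("scene",V[:1]),("top",V[1:])):
        r=fit(v,P,p0);print(name,nm,r.x.round(4),round(r.fun,3))
    if name=="stone+tray": ps=r0.x if 0 else fit(V,P,p0).x
    else: globals()[name]=fit(V,P,p0).x
    if name=="tub": pt=fit(V,P,p0).x
    if name=="cover": pc=fit(V,P,p0).x
for c,n in zip(cs,("scene","top")):
    i=cv2.resize(c["frame"],None,fx=4,fy=4,interpolation=cv2.INTER_CUBIC)
    import fit as F
    for p,P in((pt,F.tub),(pc,F.cov),(ps,[F.stone]),(ps,st(trayP)),(ps,st(barP))):
        for X in P: cv2.polylines(i,[cv2.convexHull(((proj(c,pose(p,X))+.5)*4).astype(np.int32))],True,(0,0,255),1)
    if n=="top": a=cv2.resize(i[130*4:230*4,180*4:410*4],(800,348))
    else: a=i[190*4:315*4,300*4:500*4]; cv2.imwrite("pics/fs.png",a)
cv2.imwrite("pics/ft.png",a)
E
```

```text
tub both [ 0.4586  0.2716 -0.3154] 0.035
tub scene [ 0.4602  0.2729 -0.3181] 0.024
tub top [ 0.4577  0.2699 -0.3209] 0.03
cover both [ 0.5018 -0.298  -0.3479] 0.06
cover scene [ 0.5005 -0.2979 -0.3524] 0.059
cover top [ 0.503  -0.298  -0.3626] 0.057
stone+tray both [ 0.566  -0.0153  0.1508] 0.2
stone+tray scene [ 0.5668 -0.0141  0.1493] 0.209
stone+tray top [ 0.5659 -0.0167  0.1466] 0.179
```

View pics/ft.png

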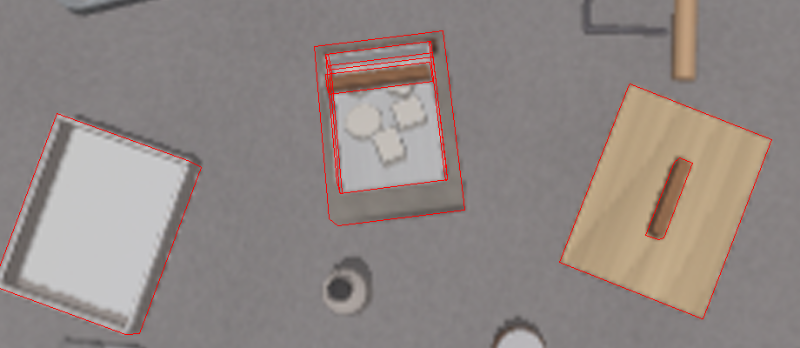

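View pics/fs.png

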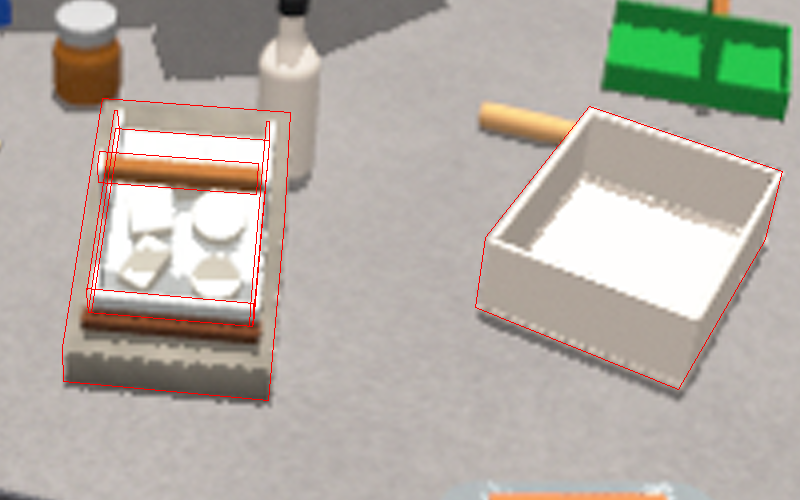

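The tub and cover outlines fit to about 1–2 px. The stone/tray fit has its yaw off by a few degrees, so I refine it using the brown bar and stop by colour.

Run:
```python
from fit import *
import fit as F
cs=[camera("scene"),camera("top")]
V=[]
for c,(x0,x1,y0,y1) in zip(cs,((315,372,215,282),(266,315,136,190))):
    f=c["frame"].astype(int); m=((f[...,2]-f[...,0])>45); w=np.zeros_like(m); w[y0:y1,x0:x1]=1
    V.append((c,m&w)); print((m&w).sum())
bar=st(barP)
stop=st([box(.070,.080,-.056,.056,0,.012)])
for nm,P in(("bar",bar),("bar+stop",bar+stop)):
    VV=V
    if nm=="bar":
        VV=[]
        for (c,m) in V:
            n,l=cv2.connectedComponents(m.astype(np.uint8)); print([(np.argwhere(l==k).mean(0).round(),(l==k).sum()) for k in range(1,n)])
            px=(344,235) if c is cs[0] else (289,152)
            lab=min(range(1,n),key=lambda k:np.hypot(*(np.argwhere(l==k).mean(0)[::-1]-px))); VV.append((c,l==lab))
    for k,v in(("both",VV),("scene",VV[:1]),("top",VV[1:])):
        r=fit(v,P,[.56,-.015,.1]);print(nm,k,r.x.round(4),round(r.fun,3))
        if k=="both": ps=r.x
    if nm=="bar": pb=ps
for c,n in zip(cs,("scene","top")):
    i=cv2.resize(c["frame"],None,fx=8,fy=8,interpolation=cv2.INTER_CUBIC)
    for P in([F.stone],st(trayP),bar,stop):
        for X in P: cv2.polylines(i,[cv2.convexHull(((proj(c,pose(pb,X))+.5)*8).astype(np.int32))],True,(0,0,255),1)
    a=i[130*8:195*8,265*8:320*8] if n=="top" else i[208*8:283*8,318*8:375*8]
    a=cv2.resize(a,(400,500)); b=a if n=="scene" else np.hstack([b,a])
cv2.imwrite("pics/f2.png",b)
```

```text
414
90
[(array([215., 321.]), np.int64(9)), (array([233., 345.]), np.int64(247)), (array([271., 342.]), np.int64(158))]
[(array([151., 288.]), np.int64(90))]
bar both [ 0.5648 -0.0124  0.1564] 0.36
bar scene [ 0.5653 -0.0111  0.1147] 0.218
bar top [ 0.5678 -0.0114  0.1097] 0.501
bar+stop both [ 0.5655 -0.0112  0.1158] 0.527
bar+stop scene [ 0.5653 -0.0111  0.1197] 0.328
bar+stop top [ 0.5669 -0.0095  0.0814] 0.726
```

View pics/f2.png

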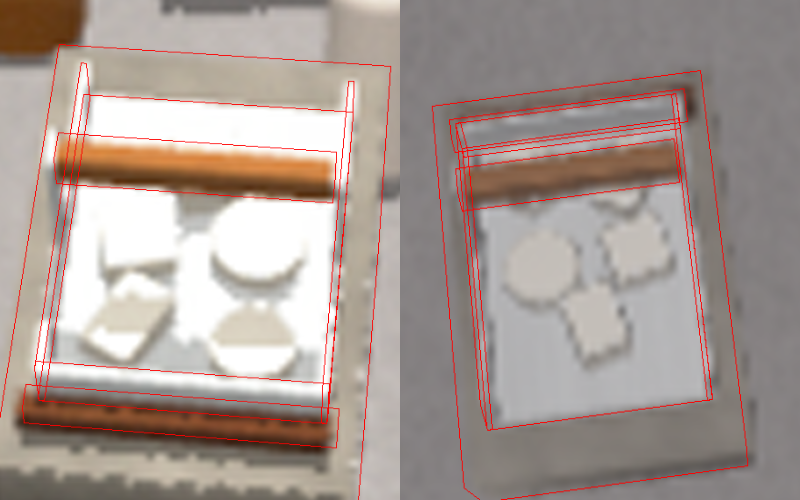

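The bar mask missed its shaded side, which skews the yaw. Scene alone gives 0.115 and top alone 0.11. I redo it with a looser colour rule and plan the approach.

```bash
cat >> h.py <<'E'
from scipy.spatial.transform import Rotation as Ro
def Rz(a): return Ro.from_euler("z",a).as_matrix()
def toolR(yaw,tilt):  # tray yaw, tilt about its y (rad, + = nose up); tool y = tray x, tool z = -tray z
    T=Rz(yaw)@Ro.from_euler("y",tilt).as_matrix(); return np.c_[-T[:,1]*-1,T[:,0],-T[:,2]],T
def delta(pos,R,s=None):
    s=s or observe(); d=(np.array(pos)-s["tool_pos"])/.6
    w=np.degrees(Ro.from_matrix(R@s["orientation"].T).as_rotvec())/30
    return np.r_[d,w].round(3)
E
python3 - <<'E'
from fit import *
cs=[camera("scene"),camera("top")]
V=[]
for c,(x0,x1,y0,y1) in zip(cs,((321,372,222,248),(272,312,142,162))):
    f=c["frame"].astype(float)+1; m=(f[...,2]/f[...,0]>1.3); w=np.zeros_like(m); w[y0:y1,x0:x1]=1
    m&=w; n,l,s,_=cv2.connectedComponentsWithStats(m.astype(np.uint8)); m=l==1+np.argmax(s[1:,4]); V.append((c,m)); print(m.sum())
for k,v in(("both",V),("scene",V[:1]),("top",V[1:])):
    r=fit(v,st(barP),[.566,-.0115,.1]);print(k,r.x.round(4),round(r.fun,3))
    if k=="both": p=r.x
R,T=toolR(p[2],np.radians(20)); print(np.linalg.det(R))
g=np.array([p[0],p[1],.062])+T@[.008,0,.074]; tcp=g+R[:,2]*.019
print("grip",g.round(4),"tcp",tcp.round(4),"pre",(tcp-R[:,2]*.1).round(4))
print(delta(tcp-R[:,2]*.1,R)); print(R.round(3))
c=cs[1]
for th,z in(("glue",.075),("jar",.07)):
    for r in cut_out(c,th)[:2]: print(th,r["p"],onz(c,r["bbox"][:2],z).round(3))
E
```

```text
252
132
both [ 0.5659 -0.0134  0.1394] 0.241
scene [ 0.5659 -0.0117  0.1382] 0.204
top [ 0.567  -0.0144  0.1468] 0.269
1.0000000000000004
grip [ 0.5984 -0.0088  0.1288] tcp [ 0.592  -0.0097  0.1109] pre [ 0.6259 -0.005   0.2049]
[ 0.71   0.756 -0.044  0.35   0.624  2.455]
[[-0.139  0.931 -0.339]
 [ 0.99   0.131 -0.048]
 [ 0.    -0.342 -0.94 ]]
glue 0.64 [[0.385 0.012 0.075]]
jar 0.5 [[ 0.341 -0.15   0.07 ]]
```

arm_command([
  [0, 0, 0.08, 0, 0, 0.28],
  [0.06, 0.06, 0.15, 0, 0, 0.5],
  [0.12, 0.12, 0.15, 0, 0, 0.75],
  [0.18, 0.18, 0.15, 0, 0, 1],
  [0.24, 0.25, 0.15, 0, 0, 1],
], gripper=1)

```text
time_s: 3.1
tool_pos: [0.3316, -0.3226, 0.322]
orientation: [[0.594, 0.805, 0.002], [0.805, -0.594, -0.001], [-0.0, 0.002, -1.0]]
force: [0.9, -0.6, 0.3]
grip_width: 0.0854
finger_force: 0.0
```

arm_command([
  [0.06, 0.06, 0, 0, 0, 0.28],
  [0.12, 0.12, 0, 0, 0, 0.5],
  [0.18, 0.18, 0, 0, 0, 0.75],
  [0.25, 0.25, 0, 0, 0, 1],
  [0.3, 0.3, 0, 0, 0, 1],
])

```text
time_s: 3.6
tool_pos: [0.5083, -0.145, 0.3214]
orientation: [[0.11, 0.994, 0.001], [0.994, -0.11, -0.0], [-0.0, 0.001, -1.0]]
force: [0.6, -0.4, -0.4]
grip_width: 0.0858
finger_force: 0.0
```

```bash
cat > g.py <<'E'
from h import *
import sys
x,y,yaw,up=map(float,sys.argv[1:5]); tilt=np.radians(float(sys.argv[5]) if len(sys.argv)>5 else 20)
R,T=toolR(yaw,tilt); g=np.array([x,y,.062])+T@[.008,0,.074]; tcp=g+R[:,2]*.019-R[:,2]*up
s=observe(); print(s["time_s"],s["tool_pos"].round(4),s["q"].round(1),s["grip_width"].round(3),s["force"].round(1)); print("target",tcp.round(4),"delta",delta(tcp,R,s).tolist())
E
python3 g.py .5662 -.0130 .135 .1
```

```text
Traceback (most recent call last):
  File "g.py", line 5, in <module>
    s=observe(); print(s["time_s"],s["tool_pos"].round(4),s["q"].round(1),s["grip_width"].round(3),s["force"].round(1)); print("target",tcp.round(4),"delta",delta(tcp,R,s).tolist())
                                                                          ^^^^^^^^^^^^^^^^^^^^^
AttributeError: 'float' object has no attribute 'round'
```

```bash
sed -i 's/s\["grip_width"\].round(3)/round(s["grip_width"],4)/' g.py; python3 g.py .5662 -.0130 .135 .1
```

```text
3.6 [ 0.5083 -0.145   0.3214] [-15.9  16.1  16.7  90.5  -0.   80.4] 0.0858 [ 0.6 -0.4 -0.4]
target [ 0.6262 -0.0049  0.2049] delta [0.196, 0.234, -0.194, -0.008, 0.669, 0.464]
```

arm_command([
  [0.06, 0.06, -0.02, 0, 0.2, 0.15],
  [0.12, 0.12, -0.06, 0, 0.4, 0.3],
  [0.18, 0.2, -0.12, -0.01, 0.6, 0.46],
  [0.196, 0.234, -0.17, -0.01, 0.67, 0.464],
  [0.196, 0.234, -0.194, -0.01, 0.67, 0.464],
])

```text
time_s: 4.1
tool_pos: [0.626, -0.0016, 0.1954]
orientation: [[-0.138, 0.927, -0.349], [0.99, 0.129, -0.048], [0.001, -0.353, -0.936]]
force: [-0.7, -0.7, -0.0]
grip_width: 0.0852
finger_force: 0.0
```

arm_command([
  [0, 0, 0, 0, 0, 0],
  [0, 0, 0, 0, 0, 0],
])

```text
time_s: 4.3
tool_pos: [0.6243, -0.0066, 0.205]
orientation: [[-0.133, 0.931, -0.341], [0.991, 0.124, -0.048], [-0.002, -0.344, -0.939]]
force: [-0.1, -0.4, 0.2]
grip_width: 0.0855
finger_force: 0.0
```

```bash
python3 g.py .5662 -.0130 .135 .1
python3 - <<'E'
from fit import *
c=camera("wrist"); f=c["frame"]
r=f[...,2].astype(float)/(f[...,0].astype(float)+1)
i=f.copy()
for p,col in(([.5662,-.0130,.135],(0,0,255)),):
    for X in st(barP)+st(trayP)+[stone]: cv2.polylines(i,[cv2.convexHull(proj(c,pose(p,X)).astype(np.int32))],True,col,1)
cv2.imwrite("pics/w1.png",i); cv2.imwrite("pics/w1raw.png",f)
E
```

```text
4.3 [ 0.6243 -0.0066  0.205 ] [  0.6  48.9  50.6 111.7  -2.5  83.4] 0.0855 [-0.1 -0.4  0.2]
target [ 0.6262 -0.0049  0.2049] delta [0.003, 0.003, -0.0, 0.004, -0.004, 0.003]
```

View pics/w1.png

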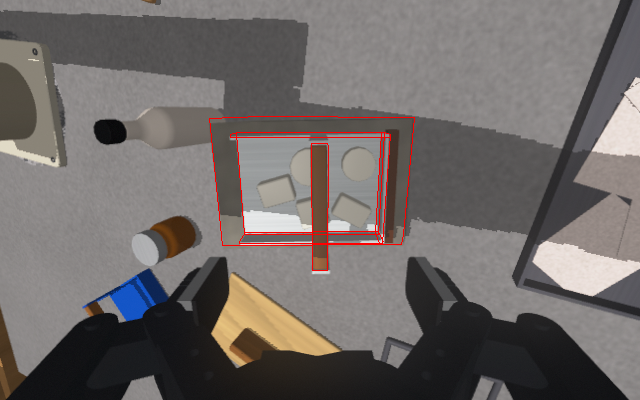

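The wrist view shows the bar at (320,205) centred between the fingers, and the model outlines lie on the tray and stone within 1–2 px. The pose (0.566, -0.013, yaw 0.135) is confirmed, so I descend and grip.

arm_command([
  [-0.01, 0, -0.03, 0, 0, 0],
  [-0.022, -0.002, -0.07, 0, 0, 0],
  [-0.035, -0.003, -0.105, 0, 0, 0],
  [-0.046, -0.004, -0.135, 0, 0, 0],
  [-0.053, -0.005, -0.157, 0, 0, 0],
])

```text
time_s: 4.85
tool_pos: [0.593, -0.0112, 0.1142]
orientation: [[-0.13, 0.933, -0.334], [0.992, 0.121, -0.046], [-0.003, -0.337, -0.941]]
force: [-0.1, 0.9, 1.2]
grip_width: 0.0852
finger_force: 0.0
```

```bash
python3 g.py .5662 -.0130 .135 0
```

```text
4.85 [ 0.593  -0.0112  0.1142] [ 0.2 45.  29.8 94.4 -2.6 83.2] 0.0852 [-0.1  0.9  1.2]
target [ 0.5923 -0.0095  0.1109] delta [-0.001, 0.003, -0.005, 0.004, 0.01, 0.009]
```

arm_command([
  [0, 0.002, 0, 0, 0.005, 0.008],
  [0, 0.002, 0, 0, 0.005, 0.008],
  [0, 0.002, 0, 0, 0.005, 0.008],
])

```text
time_s: 5.15
tool_pos: [0.5943, -0.0087, 0.1134]
orientation: [[-0.136, 0.932, -0.337], [0.991, 0.127, -0.048], [-0.002, -0.341, -0.94]]
force: [-0.1, -0.4, -0.4]
grip_width: 0.0853
finger_force: 0.0
```

arm_command([
  [0, 0, 0, 0, 0, 0],
  [0, 0, 0, 0, 0, 0],
  [0, 0, 0, 0, 0, 0],
  [0, 0, 0, 0, 0, 0],
  [0, 0, 0, 0, 0, 0],
], gripper=-1)

```text
time_s: 5.65
tool_pos: [0.5927, -0.008, 0.1104]
orientation: [[-0.137, 0.929, -0.343], [0.991, 0.128, -0.049], [-0.001, -0.346, -0.938]]
force: [-0.8, 1.0, -1.3]
grip_width: 0.0123
finger_force: 0.3
```

arm_command([
  [0, 0, 0, 0, 0, 0],
  [0, 0, 0, 0, 0, 0],
  [0, 0, 0, 0, 0, 0],
])

```text
time_s: 5.95
tool_pos: [0.5929, -0.008, 0.1105]
orientation: [[-0.137, 0.93, -0.342], [0.991, 0.128, -0.048], [-0.001, -0.345, -0.938]]
force: [-0.1, 1.8, 0.3]
grip_width: 0.0113
finger_force: 59.4
```

```bash
python3 g.py .5662 -.0130 .135 0
```

```text
5.95 [ 0.5929 -0.008   0.1105] [ 0.6 45.5 30.2 94.7 -2.6 83.2] 0.0113 [-0.1  1.8  0.3]
target [ 0.5923 -0.0095  0.1109] delta [-0.001, -0.002, 0.001, 0.003, -0.006, -0.004]
```

arm_command([
  [0, 0, 0.01, 0, 0, 0],
  [0, 0, 0.03, 0, 0, 0],
  [0, 0, 0.06, 0, 0, 0],
  [0, 0, 0.09, 0, 0, 0],
  [0, 0, 0.12, 0, 0, 0],
])

```text
time_s: 6.45
tool_pos: [0.5929, -0.0081, 0.1837]
orientation: [[-0.137, 0.93, -0.342], [0.991, 0.128, -0.048], [-0.001, -0.345, -0.939]]
force: [-0.1, -0.4, -4.6]
grip_width: 0.011
finger_force: 58.7
```

arm_command([
  [0, 0, 0.03, 0, 0, 0],
  [0, 0, 0.06, 0, 0, 0],
  [0, 0, 0.085, 0, 0, 0],
  [0, 0, 0.1, 0, 0, 0],
  [0, 0, 0.1, 0, 0, 0],
])

```text
time_s: 6.95
tool_pos: [0.5935, -0.0081, 0.2442]
orientation: [[-0.137, 0.931, -0.339], [0.991, 0.128, -0.048], [-0.002, -0.342, -0.94]]
force: [0.2, -0.2, -4.5]
grip_width: 0.011
finger_force: 58.7
```

```bash
cat > pour.py <<'E'
from h import *
import sys
# nose (on tub x axis offset nx, z nz), tilt deg, tray yaw = tub yaw
nx,nz,tilt=map(float,sys.argv[1:4]); tub=np.array([.4586,.2716]); a=-.3154
R,T=toolR(a,np.radians(tilt))
n=np.r_[tub+Rz(a)[:2,0]*nx,nz]; g=n+T@(np.array([.008,0,.074])-np.array([-.07,0,.003])); tcp=g+R[:,2]*.019
s=observe(); print(s["time_s"],s["tool_pos"].round(4),s["q"].round(1),s["force"].round(1),"grip",round(s["grip_width"],4)); print("target",tcp.round(4),"delta",delta(tcp,R,s).tolist())
E
python3 pour.py .03 .2 18;python3 pour.py .03 .12 18; python3 pour.py .03 .05 -15;  python3 pour.py .03 .05 -45
```

```text
6.95 [ 0.5935 -0.0081  0.2442] [  0.5  43.6  46.4 112.6  -2.6  83.2] [ 0.2 -0.2 -4.5] grip 0.011
target [0.5729 0.2343 0.2254] delta [-0.034, 0.404, -0.031, -0.003, -0.068, -0.864]
6.95 [ 0.5935 -0.0081  0.2442] [  0.5  43.6  46.4 112.6  -2.6  83.2] [ 0.2 -0.2 -4.5] grip 0.011
target [0.5729 0.2343 0.1454] delta [-0.034, 0.404, -0.165, -0.003, -0.068, -0.864]
6.95 [ 0.5935 -0.0081  0.2442] [  0.5  43.6  46.4 112.6  -2.6  83.2] [ 0.2 -0.2 -4.5] grip 0.011
target [0.546  0.2431 0.1204] delta [-0.079, 0.419, -0.206, -0.102, -1.173, -0.836]
6.95 [ 0.5935 -0.0081  0.2442] [  0.5  43.6  46.4 112.6  -2.6  83.2] [ 0.2 -0.2 -4.5] grip 0.011
target [0.5046 0.2566 0.1419] delta [-0.148, 0.441, -0.17, -0.191, -2.176, -0.767]
```

arm_command([
  [-0.001, 0.015, 0, 0, 0, -0.04],
  [-0.004, 0.05, 0, 0, 0, -0.12],
  [-0.008, 0.095, -0.003, 0, -0.01, -0.22],
  [-0.012, 0.145, -0.006, 0, -0.02, -0.32],
  [-0.016, 0.195, -0.01, 0, -0.03, -0.42],
])

```text
time_s: 7.45
tool_pos: [0.5826, 0.1103, 0.2352]
orientation: [[0.086, 0.939, -0.332], [0.996, -0.082, 0.026], [-0.002, -0.333, -0.943]]
force: [-0.4, -0.7, -4.2]
grip_width: 0.0109
finger_force: 58.7
```

arm_command([
  [-0.004, 0.05, -0.004, 0, -0.01, -0.1],
  [-0.008, 0.1, -0.01, 0, -0.02, -0.2],
  [-0.012, 0.15, -0.015, 0, -0.03, -0.3],
  [-0.016, 0.19, -0.018, 0, -0.035, -0.4],
  [-0.018, 0.209, -0.02, 0, -0.038, -0.444],
])

```text
time_s: 7.95
tool_pos: [0.5709, 0.2369, 0.2229]
orientation: [[0.31, 0.903, -0.299], [0.951, -0.294, 0.098], [0.001, -0.315, -0.949]]
force: [-0.2, -0.9, -4.5]
grip_width: 0.011
finger_force: 58.7
```

```bash
python3 pour.py .03 .1 5; python3 pour.py .03 .05 -15;  python3 pour.py .03 .05 -45
```

```text
7.95 [0.5709 0.2369 0.2229] [ 17.4  41.7  40.6 104.   10.5 124. ] [-0.2 -0.9 -4.5] grip 0.011
target [0.5653 0.2368 0.145 ] delta [-0.009, -0.0, -0.13, -0.139, -0.423, -0.001]
7.95 [0.5709 0.2369 0.2229] [ 17.4  41.7  40.6 104.   10.5 124. ] [-0.2 -0.9 -4.5] grip 0.011
target [0.546  0.2431 0.1204] delta [-0.042, 0.01, -0.171, -0.346, -1.057, -0.002]
7.95 [0.5709 0.2369 0.2229] [ 17.4  41.7  40.6 104.   10.5 124. ] [-0.2 -0.9 -4.5] grip 0.011
target [0.5046 0.2566 0.1419] delta [-0.111, 0.033, -0.135, -0.655, -2.008, -0.002]
```

arm_command([
  [-0.001, 0, -0.02, -0.02, -0.06, 0],
  [-0.003, 0, -0.05, -0.05, -0.16, 0],
  [-0.006, 0, -0.08, -0.09, -0.27, 0],
  [-0.008, 0, -0.11, -0.12, -0.36, 0],
  [-0.009, 0, -0.13, -0.139, -0.423, 0],
])

```text
time_s: 8.45
tool_pos: [0.5643, 0.2344, 0.1439]
orientation: [[0.309, 0.947, -0.083], [0.951, -0.308, 0.025], [-0.002, -0.087, -0.996]]
force: [-1.3, 0.7, -4.4]
grip_width: 0.0108
finger_force: 58.7
```

```bash
python3 pour.py .03 .075 -15;  python3 pour.py .03 .06 -25;python3 pour.py .03 .05 -35;python3 pour.py .03 .05 -47
```

```text
8.45 [0.5643 0.2344 0.1439] [ 21.   32.2  14.6  76.4   3.1 128.9] [-1.3  0.7 -4.4] grip 0.0108
target [0.546  0.2431 0.1454] delta [-0.031, 0.015, 0.003, -0.204, -0.635, -0.001]
8.45 [0.5643 0.2344 0.1439] [ 21.   32.2  14.6  76.4   3.1 128.9] [-1.3  0.7 -4.4] grip 0.0108
target [0.5334 0.2472 0.1401] delta [-0.051, 0.021, -0.006, -0.307, -0.951, -0.001]
8.45 [0.5643 0.2344 0.1439] [ 21.   32.2  14.6  76.4   3.1 128.9] [-1.3  0.7 -4.4] grip 0.0108
target [0.5195 0.2517 0.1373] delta [-0.075, 0.029, -0.011, -0.41, -1.268, -0.001]
8.45 [0.5643 0.2344 0.1439] [ 21.   32.2  14.6  76.4   3.1 128.9] [-1.3  0.7 -4.4] grip 0.0108
target [0.5015 0.2576 0.1425] delta [-0.105, 0.039, -0.002, -0.534, -1.649, -0.0]
```

arm_command([
  [-0.01, 0.005, 0.003, -0.06, -0.2, 0],
  [-0.02, 0.01, 0.004, -0.13, -0.42, 0],
  [-0.031, 0.015, 0.003, -0.204, -0.635, 0],
  [-0.043, 0.018, -0.003, -0.27, -0.83, 0],
  [-0.051, 0.021, -0.006, -0.307, -0.951, 0],
])

```text
time_s: 8.95
tool_pos: [0.5321, 0.2466, 0.1405]
orientation: [[0.307, 0.862, 0.402], [0.952, -0.278, -0.13], [-0.0, 0.423, -0.906]]
force: [-0.2, 0.0, -4.7]
grip_width: 0.0111
finger_force: 59.0
```

arm_command([
  [-0.005, 0.002, -0.001, -0.02, -0.06, 0],
  [-0.01, 0.003, -0.002, -0.04, -0.13, 0],
  [-0.014, 0.005, -0.003, -0.06, -0.19, 0],
  [-0.019, 0.006, -0.004, -0.08, -0.25, 0],
  [-0.024, 0.008, -0.005, -0.1, -0.316, 0],
])

```text
time_s: 9.45
tool_pos: [0.5198, 0.2513, 0.138]
orientation: [[0.308, 0.78, 0.545], [0.952, -0.253, -0.175], [0.002, 0.573, -0.82]]
force: [-0.4, -0.1, -3.9]
grip_width: 0.0109
finger_force: 59.1
```

arm_command([
  [0, 0, 0, 0, 0, 0],
  [0, 0, 0, 0, 0, 0],
  [0, 0, 0, 0, 0, 0],
])

```text
time_s: 9.75
tool_pos: [0.5221, 0.2518, 0.1399]
orientation: [[0.308, 0.778, 0.547], [0.951, -0.255, -0.174], [0.004, 0.574, -0.819]]
force: [0.6, -0.7, -2.6]
grip_width: 0.011
finger_force: 59.2
```

```bash
python3 pour.py .03 .05 -48
python3 - <<'E'
from h import *
c=camera("scene");cv2.imwrite("pics/p1.png",cv2.resize(c["frame"][170:310,380:540],(686,600),interpolation=cv2.INTER_CUBIC))
E
```

```text
9.75 [0.5221 0.2518 0.1399] [ 40.5  14.1 -24.   31.5 -29.2 143.2] [ 0.6 -0.7 -2.6] grip 0.011
target [0.5    0.2581 0.1428] delta [-0.037, 0.01, 0.005, -0.141, -0.408, -0.005]
```

View pics/p1.png

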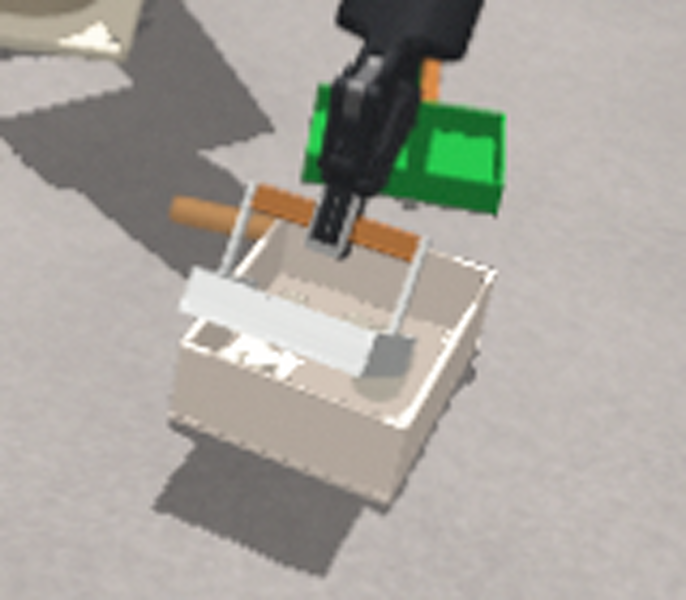

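The tray is tipped with its nose inside the tub, tray body at about (300,330) in the crop. The vertical force has dropped to roughly the empty tray's weight. I finish the tip to 48° and hold.

arm_command([
  [-0.008, 0.002, 0.001, -0.03, -0.08, 0],
  [-0.016, 0.004, 0.002, -0.06, -0.17, 0],
  [-0.024, 0.006, 0.003, -0.09, -0.26, 0],
  [-0.031, 0.008, 0.004, -0.12, -0.34, 0],
  [-0.037, 0.01, 0.005, -0.141, -0.408, 0],
])

```text
time_s: 10.3
tool_pos: [0.4999, 0.2579, 0.1431]
orientation: [[0.308, 0.636, 0.708], [0.951, -0.206, -0.229], [0.0, 0.744, -0.668]]
force: [-0.4, -0.3, -2.7]
grip_width: 0.011
finger_force: 59.3
```

arm_command([
  [0, 0, 0, 0, 0, 0],
  [0, 0, 0, 0, 0, 0],
  [0, 0, 0, 0, 0, 0],
  [0, 0, 0, 0, 0, 0],
  [0, 0, 0, 0, 0, 0],
])

```text
time_s: 10.8
tool_pos: [0.5004, 0.2576, 0.1433]
orientation: [[0.308, 0.636, 0.707], [0.951, -0.206, -0.229], [0.0, 0.744, -0.669]]
force: [0.0, 0.4, -3.3]
grip_width: 0.0107
finger_force: 59.3
```

arm_command([
  [0, 0, 0.03, 0, 0, 0],
  [0, 0, 0.08, 0, 0, 0],
  [0, 0, 0.13, 0, 0, 0],
  [0, 0, 0.18, 0, 0, 0],
  [0, 0, 0.2, 0, 0, 0],
])

```text
time_s: 11.3
tool_pos: [0.5012, 0.2586, 0.2672]
orientation: [[0.308, 0.633, 0.71], [0.951, -0.209, -0.227], [0.005, 0.746, -0.666]]
force: [0.2, 0.2, -3.2]
grip_width: 0.0109
finger_force: 59.3
```

Run:
```python
from h import *
R,T=toolR(.135,np.radians(20)); g=np.array([.5662,-.013,.062])
print(observe()["q"].round(1),delta([.5929,-.008,.245],R).tolist())
a=camera("scene");b=camera("top")
for c in(a,b): print([(round(r["p"],2),np.round(r["bbox"]).tolist(),onz(c,r["bbox"][:2],.01)[0,:2].round(3).tolist()) for r in cut_out(c,"blank0")])
x=cv2.resize(a["frame"][205:310,400:510],(400,380),interpolation=cv2.INTER_CUBIC);y=cv2.resize(b["frame"][150:240,165:255],(380,380),interpolation=cv2.INTER_CUBIC)
cv2.imwrite("pics/p2.png",np.hstack([x,y]))
```

```text
[ 48.9   4.7 -22.2  39.1 -43.2 147.4] [0.153, -0.444, -0.037, 0.195, 2.283, 0.758]
[(0.61, [468.0, 249.0, 15.0, 10.0], [0.425, 0.303]), (0.6, [468.0, 258.0, 17.0, 10.0], [0.463, 0.304]), (0.55, [445.0, 244.0, 6.0, 5.0], [0.419, 0.238]), (0.45, [460.0, 249.0, 9.0, 12.0], [0.428, 0.279])]
[]
```

View pics/p2.png

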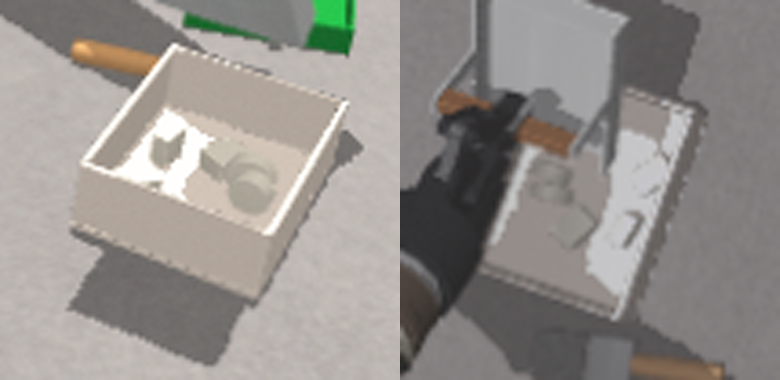

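Both views show all five blanks in the tub. In the right-hand crop the two discs are at (545,185), with blocks at (575,230), (650,175) and (628,232). The tray floor is empty, so I return it.

arm_command([
  [0.01, -0.03, 0.02, 0.015, 0.18, 0.06],
  [0.02, -0.06, 0.02, 0.03, 0.36, 0.12],
  [0.035, -0.1, 0.02, 0.045, 0.53, 0.18],
  [0.045, -0.13, 0.02, 0.06, 0.71, 0.24],
  [0.05, -0.15, 0.02, 0.07, 0.8, 0.27],
])

```text
time_s: 12.0
tool_pos: [0.5305, 0.1655, 0.2739]
orientation: [[0.157, 0.906, 0.393], [0.986, -0.117, -0.122], [-0.065, 0.406, -0.911]]
force: [0.1, -0.1, -3.5]
grip_width: 0.0112
finger_force: 59.3
```

arm_command([
  [0.01, -0.03, 0, 0.015, 0.18, 0.06],
  [0.02, -0.06, 0, 0.03, 0.36, 0.12],
  [0.035, -0.1, 0, 0.045, 0.53, 0.18],
  [0.045, -0.13, 0, 0.06, 0.71, 0.24],
  [0.05, -0.15, 0, 0.07, 0.8, 0.27],
])

```text
time_s: 12.5
tool_pos: [0.5609, 0.0753, 0.2724]
orientation: [[-0.012, 1.0, -0.003], [0.998, 0.012, -0.058], [-0.058, -0.004, -0.998]]
force: [0.5, 0.4, -2.9]
grip_width: 0.0111
finger_force: 59.2
```

Run:
```python
from h import *
R,T=toolR(.138,np.radians(20.1));s=observe()
print(s["tool_pos"],s["q"].round(1),delta([.5905,-.008,.185],R,s).tolist())
```

```text
[0.56091923 0.075283   0.27243686] [ 9.4 21.4 16.8 86.1 -3.3 98.7] [0.049, -0.139, -0.146, 0.06, 0.67, 0.219]
```

arm_command([
  [0.01, -0.03, 0, 0.015, 0.17, 0.055],
  [0.025, -0.075, -0.01, 0.03, 0.34, 0.11],
  [0.04, -0.115, -0.03, 0.045, 0.5, 0.165],
  [0.047, -0.135, -0.06, 0.06, 0.65, 0.21],
  [0.049, -0.139, -0.09, 0.06, 0.67, 0.219],
])

```text
time_s: 13.0
tool_pos: [0.5905, -0.0082, 0.214]
orientation: [[-0.136, 0.929, -0.343], [0.991, 0.128, -0.045], [0.002, -0.346, -0.938]]
force: [1.0, 0.2, -4.6]
grip_width: 0.0111
finger_force: 59.3
```

arm_command([
  [0, 0, -0.02, 0, 0, 0],
  [0, 0, -0.04, 0, 0, 0],
  [0, 0, -0.05, 0, 0, 0],
  [0, 0, -0.05, 0, 0, 0],
  [0, 0, -0.05, 0, 0, 0],
])

```text
time_s: 13.5
tool_pos: [0.5893, -0.0053, 0.1922]
orientation: [[-0.139, 0.932, -0.334], [0.99, 0.131, -0.045], [0.002, -0.337, -0.942]]
force: [-0.2, -0.1, -2.6]
grip_width: 0.0109
finger_force: 59.3
```

Run:
```python
from fit import *
R,T=toolR(.138,np.radians(20.1));s=observe()
print(s["tool_pos"],s["q"].round(1),delta([.5915,-.008,.1155],R,s).tolist(),delta([.5915,-.008,.111],R,s).tolist())
print(np.degrees(np.arcsin(-s["orientation"][2,1])))
c=camera("scene");i=cv2.resize(c["frame"],None,fx=6,fy=6,interpolation=cv2.INTER_CUBIC)
z=s["tool_pos"]-np.array([.5929,-.008,.1105])
for X in [stone]: cv2.polylines(i,[cv2.convexHull(((proj(c,pose([.5662,-.013,.135],X))+.5)*6).astype(np.int32))],True,(0,0,255),1)
for X in st(trayP)+st(barP): cv2.polylines(i,[cv2.convexHull(((proj(c,pose([.5662,-.013,.135],X)+z)+.5)*6).astype(np.int32))],True,(0,0,255),1)
cv2.imwrite("pics/r1.png",i[190*6:285*6,300*6:390*6])
```

```text
[ 0.58930637 -0.00525539  0.19215313] [  0.7  42.7  37.1 104.   -2.4  83.1] [0.004, -0.005, -0.128, -0.005, 0.013, -0.002] [0.004, -0.005, -0.135, -0.005, 0.013, -0.002]
19.678676022625524
```

View pics/r1.png

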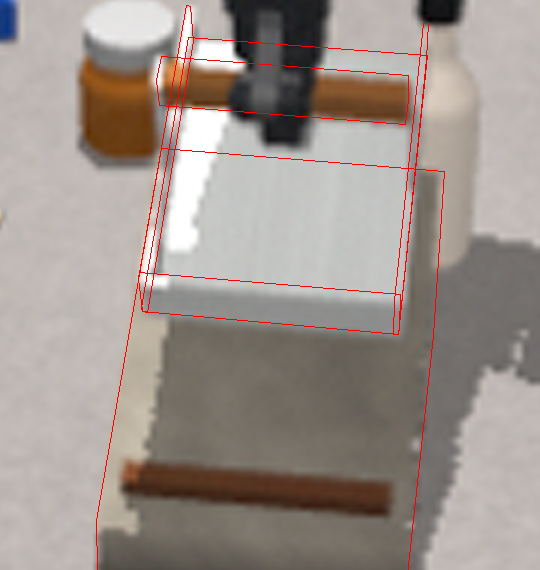

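The picture shows the tray held at the right tilt over the stone, closed end at about (270,310), above the stop at (255,490). I lower it.

arm_command([
  [0.001, -0.002, -0.035, 0, 0.005, 0],
  [0.002, -0.003, -0.065, 0, 0.01, 0],
  [0.004, -0.005, -0.09, 0, 0.013, 0],
  [0.004, -0.005, -0.11, 0, 0.013, 0],
  [0.004, -0.005, -0.12, 0, 0.013, 0],
])

```text
time_s: 14.05
tool_pos: [0.5914, -0.0087, 0.118]
orientation: [[-0.138, 0.929, -0.343], [0.99, 0.131, -0.045], [0.003, -0.346, -0.938]]
force: [-1.1, 0.2, -2.9]
grip_width: 0.0107
finger_force: 59.3
```

arm_command([
  [0, 0, -0.004, 0, 0, 0],
  [0, 0, -0.008, 0, 0, 0],
  [0, 0, -0.011, 0, 0, 0],
  [0, 0, -0.012, 0, 0, 0],
  [0, 0, -0.012, 0, 0, 0],
])

```text
time_s: 14.55
tool_pos: [0.5919, -0.0087, 0.1121]
orientation: [[-0.138, 0.93, -0.341], [0.99, 0.131, -0.045], [0.003, -0.344, -0.939]]
force: [-0.5, -0.4, -3.4]
grip_width: 0.0111
finger_force: 59.3
```

```bash
python3 g.py .5652 -.0130 .135 0
```

```text
14.55 [ 0.5919 -0.0087  0.1121] [ 0.4 45.3 30.  94.7 -2.4 82.9] 0.0111 [-0.5 -0.4 -3.4]
target [ 0.5913 -0.0095  0.1109] delta [-0.001, -0.001, -0.002, -0.005, -0.006, -0.007]
```

arm_command([
  [0, 0, -0.001, 0, 0, 0],
  [0, 0, -0.002, 0, 0, 0],
  [0, 0, -0.003, 0, 0, 0],
  [0, 0, -0.003, 0, 0, 0],
])

```text
time_s: 14.95
tool_pos: [0.5919, -0.0085, 0.1109]
orientation: [[-0.138, 0.93, -0.341], [0.99, 0.131, -0.045], [0.003, -0.344, -0.939]]
force: [-0.1, 1.1, 1.9]
grip_width: 0.0111
finger_force: 60.0
```

Contact: the force changed from -3.4 to +1.9 N. I release and retract along the tool axis.

arm_command([
  [0, 0, 0, 0, 0, 0],
  [0, 0, 0, 0, 0, 0],
  [0, 0, 0, 0, 0, 0],
  [0, 0, 0, 0, 0, 0],
  [0, 0, 0, 0, 0, 0],
], gripper=1)

```text
time_s: 15.45
tool_pos: [0.5917, -0.0088, 0.1099]
orientation: [[-0.138, 0.929, -0.342], [0.99, 0.131, -0.045], [0.003, -0.345, -0.939]]
force: [-0.7, 0.4, -0.6]
grip_width: 0.0816
finger_force: 0.0
```

arm_command([
  [0, 0, 0, 0, 0, 0],
  [0.006, 0.001, 0.016, 0, 0, 0],
  [0.02, 0.003, 0.055, 0, 0, 0],
  [0.038, 0.005, 0.104, 0, 0, 0],
  [0.057, 0.008, 0.157, 0, 0, 0],
])

```text
time_s: 15.95
tool_pos: [0.6256, -0.0039, 0.2049]
orientation: [[-0.138, 0.929, -0.343], [0.99, 0.131, -0.045], [0.003, -0.346, -0.938]]
force: [1.3, -0.2, 0.4]
grip_width: 0.0851
finger_force: 0.0
```

arm_command([
  [0.015, 0, 0.05, 0, 0, 0],
  [0.015, -0.03, 0.11, 0, -0.2, -0.1],
  [0.015, -0.09, 0.15, 0, -0.4, -0.2],
  [0.01, -0.16, 0.17, 0, -0.6, -0.35],
  [0, -0.23, 0.17, 0, -0.67, -0.5],
])

```text
time_s: 16.45
tool_pos: [0.6258, -0.143, 0.3101]
orientation: [[0.127, 0.992, 0.007], [0.992, -0.127, -0.001], [0.0, 0.007, -1.0]]
force: [-1.5, 0.9, 0.5]
grip_width: 0.0852
finger_force: 0.0
```

```bash
cat > cov.py <<'E'
from h import *
import sys
# target: cover/tub x y yaw, height of cover underside z
x,y,a,z=map(float,sys.argv[1:5]); up=float(sys.argv[5])
# tool y along +-cover y ; tool down
s=observe(); best=None
for sg in(1,-1):
    Y=Rz(a)[:,1]*sg; R=np.c_[np.cross(Y,[0,0,-1]),Y,[0,0,-1.]]
    d=delta([x,y,z+.032-.019+up],R,s)
    if best is None or abs(d[5])<abs(best[5]): best=d
print(round(s["time_s"],2),s["tool_pos"].round(4),s["q"].round(1),round(s["grip_width"],4),s["force"].round(1),best.tolist())
E
python3 - <<'E'
from fit import *
import fit as F
cs=[camera("scene"),camera("top")]
V=[]
for c,px in zip(cs,[(259,234),(372,187)]):
    r=[q for q in cut_out(c,"cover")]; print([(round(q["p"],2),np.round(q["bbox"][:2])) for q in r])
a=cv2.resize(cs[0]["frame"][205:290,305:385],(470,500),interpolation=cv2.INTER_CUBIC)
cv2.imwrite("pics/s1.png",a)
V=[(c,cut_out(c,"tub")[0]["mask"]) for c in cs]
r=fit(V,F.tub,[.459,.272,-.3]);print("tub",r.x.round(4),r.fun)
E
python3 cov.py .5018 -.298 -.355 0 .12
```

```text
[(0.65, array([259., 235.]))]
[(0.84, array([374., 189.])), (0.55, array([207., 204.]))]
tub [ 0.4585  0.2714 -0.3105] 0.15666776065997468
16.75 [ 0.626  -0.1412  0.3058] [-12.7  31.1  36.8  96.    0.   84.4] 0.0856 [ 0.2  0.4 -0.3] [-0.207, -0.261, -0.288, 0.001, -0.007, 2.56]
```

View pics/s1.png

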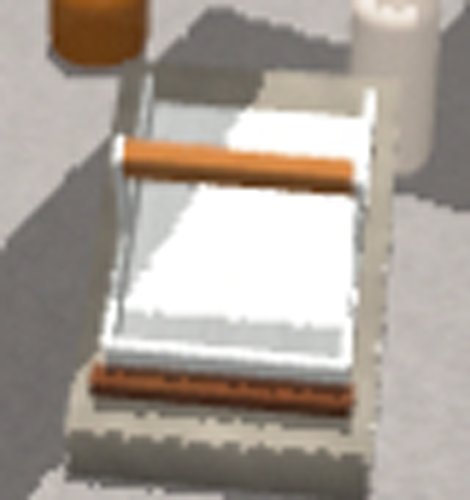

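The tray is back with its closed end (230,350) against the stop (225,390), nose up. Next, the cover.

arm_command([
  [-0.04, -0.05, 0, 0, 0, 0.28],
  [-0.08, -0.1, 0, 0, 0, 0.55],
  [-0.11, -0.14, -0.02, 0, 0, 0.8],
  [-0.14, -0.18, -0.04, 0, 0, 1],
  [-0.16, -0.21, -0.06, 0, 0, 1],
])

```text
time_s: 17.25
tool_pos: [0.5298, -0.2675, 0.2692]
orientation: [[-0.391, 0.92, -0.004], [0.92, 0.391, 0.0], [0.002, -0.003, -1.0]]
force: [-0.7, 0.6, 1.3]
grip_width: 0.0853
finger_force: 0.0
```

arm_command([
  [-0.02, -0.03, -0.04, 0, 0, 0.28],
  [-0.04, -0.05, -0.08, 0, 0, 0.55],
  [-0.047, -0.051, -0.12, 0, 0, 0.8],
  [-0.047, -0.051, -0.15, 0, 0, 1],
  [-0.047, -0.051, -0.16, 0, 0, 1],
])

```text
time_s: 17.75
tool_pos: [0.5013, -0.2965, 0.171]
orientation: [[-0.798, 0.603, -0.007], [0.603, 0.798, 0.002], [0.007, -0.003, -1.0]]
force: [-0.1, -0.4, 0.1]
grip_width: 0.0851
finger_force: 0.0
```

arm_command([
  [0, 0, 0, 0, 0, 0.28],
  [0, 0, 0, 0, 0, 0.55],
  [0, 0, 0, 0, 0, 0.56],
  [0, 0, 0, 0, 0, 0.56],
])

```text
time_s: 18.15
tool_pos: [0.5027, -0.2979, 0.1745]
orientation: [[-0.937, 0.35, -0.001], [0.35, 0.937, -0.002], [0.0, -0.002, -1.0]]
force: [-1.1, -0.6, 0.7]
grip_width: 0.0853
finger_force: 0.0
```

```bash
python3 cov.py .5018 -.298 -.355 0 .12
python3 - <<'E'
from fit import *
c=camera("wrist");i=c["frame"].copy()
for X in cov: cv2.polylines(i,[cv2.convexHull(proj(c,pose([.5018,-.298,-.355],X)).astype(np.int32))],True,(0,0,255),1)
cv2.imwrite("pics/c1.png",i)
E
```

```text
18.15 [ 0.5027 -0.2979  0.1745] [-30.6  25.    7.7  72.7  -0.1 -10.1] 0.0853 [-1.1 -0.6  0.7] [-0.001, -0.0, -0.069, 0.004, -0.002, 0.006]
```

View pics/c1.png

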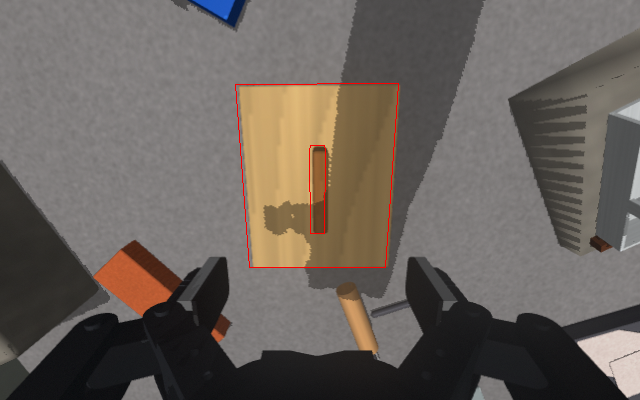

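The wrist view shows the cover outline and fin at (319,190) matching the model within 2 px and centred between the fingers. I descend and grip.

arm_command([
  [0, 0, -0.05, 0, 0, 0.006],
  [-0.001, 0, -0.12, 0, 0, 0.006],
  [-0.001, 0, -0.19, 0, 0, 0.006],
  [-0.001, 0, -0.24, 0, 0, 0.006],
  [-0.001, 0, -0.266, 0, 0, 0.006],
])

```text
time_s: 18.7
tool_pos: [0.4993, -0.2971, 0.0114]
orientation: [[-0.938, 0.347, -0.006], [0.347, 0.938, 0.001], [0.006, -0.001, -1.0]]
force: [-0.5, 0.4, -0.3]
grip_width: 0.0857
finger_force: 0.0
```

arm_command([
  [0, 0, 0, 0, 0, 0],
  [0, 0, 0, 0, 0, 0],
])

```text
time_s: 18.9
tool_pos: [0.5016, -0.2986, 0.0149]
orientation: [[-0.938, 0.346, -0.001], [0.346, 0.938, -0.002], [0.0, -0.002, -1.0]]
force: [-0.1, -0.5, 0.9]
grip_width: 0.0856
finger_force: 0.0
```

```bash
python3 cov.py .5018 -.298 -.355 0 0
```

```text
18.9 [ 0.5016 -0.2986  0.0149] [-30.7  33.2  -4.7  52.2  -0.1 -10.4] 0.0856 [-0.1 -0.5  0.9] [0.0, 0.001, -0.003, 0.004, -0.002, -0.003]
```

arm_command([
  [0, 0, 0, 0, 0, 0],
  [0, 0, 0, 0, 0, 0],
  [0, 0, 0, 0, 0, 0],
  [0, 0, 0, 0, 0, 0],
  [0, 0, 0, 0, 0, 0],
], gripper=-1)

```text
time_s: 19.4
tool_pos: [0.5016, -0.2982, 0.0153]
orientation: [[-0.939, 0.345, -0.0], [0.345, 0.939, -0.001], [-0.0, -0.001, -1.0]]
force: [-5.3, 3.7, 4.9]
grip_width: 0.0133
finger_force: 59.5
```

arm_command([
  [0, 0, 0, 0, 0, 0],
  [0, 0, 0, 0, 0, 0],
  [0, 0, 0.01, 0, 0, 0],
  [0, 0, 0.04, 0, 0, 0],
  [0, 0, 0.08, 0, 0, 0],
])

```text
time_s: 19.9
tool_pos: [0.4989, -0.2976, 0.0607]
orientation: [[-0.938, 0.346, -0.007], [0.346, 0.938, 0.001], [0.007, -0.002, -1.0]]
force: [0.3, -0.4, -3.4]
grip_width: 0.013
finger_force: 58.5
```

arm_command([
  [0, 0, 0.05, 0, 0, 0],
  [0, 0, 0.11, 0, 0, 0],
  [0, 0, 0.18, 0, 0, 0],
  [0, 0, 0.25, 0, 0, 0],
  [0, 0, 0.29, 0, 0, 0],
])

```text
time_s: 20.4
tool_pos: [0.5015, -0.2991, 0.2399]
orientation: [[-0.938, 0.346, 0.001], [0.346, 0.938, -0.004], [-0.002, -0.004, -1.0]]
force: [0.7, -1.0, -2.6]
grip_width: 0.0131
finger_force: 58.7
```

```bash
python3 cov.py .4586 .2716 -.315 .06 .17
```

```text
20.4 [ 0.5015 -0.2991  0.2399] [-30.7  23.2  14.8  81.4  -0.2 -10.5] 0.0131 [ 0.7 -1.  -2.6] [-0.071, 0.951, 0.005, 0.008, 0.002, 0.072]
```

arm_command([
  [-0.002, 0.03, 0.005, 0, 0, 0],
  [-0.007, 0.09, 0.005, 0, 0, 0],
  [-0.012, 0.16, 0.005, 0, 0, 0],
  [-0.017, 0.23, 0.005, 0, 0, 0.02],
  [-0.023, 0.3, 0.005, 0, 0, 0.024],
])

```text
time_s: 20.9
tool_pos: [0.4852, -0.1161, 0.2373]
orientation: [[-0.943, 0.334, -0.006], [0.334, 0.943, -0.001], [0.005, -0.003, -1.0]]
force: [1.1, -0.4, -2.7]
grip_width: 0.0132
finger_force: 58.7
```

arm_command([
  [-0.005, 0.07, 0, 0, 0, 0.01],
  [-0.011, 0.14, 0, 0, 0, 0.01],
  [-0.016, 0.21, 0, 0, 0, 0.02],
  [-0.021, 0.28, 0, 0, 0, 0.024],
  [-0.026, 0.35, 0, 0, 0, 0.024],
])

```text
time_s: 21.4
tool_pos: [0.4694, 0.0933, 0.2376]
orientation: [[-0.947, 0.321, -0.006], [0.321, 0.947, -0.003], [0.004, -0.005, -1.0]]
force: [1.5, 0.2, -3.5]
grip_width: 0.0133
finger_force: 58.7
```

arm_command([
  [-0.005, 0.07, 0, 0, 0, 0.01],
  [-0.011, 0.14, 0, 0, 0, 0.01],
  [-0.016, 0.21, 0, 0, 0, 0.02],
  [-0.02, 0.26, 0, 0, 0, 0.024],
  [-0.022, 0.3, 0, 0, 0, 0.024],
])

```text
time_s: 21.9
tool_pos: [0.456, 0.2732, 0.2372]
orientation: [[-0.952, 0.307, -0.006], [0.307, 0.952, -0.004], [0.004, -0.006, -1.0]]
force: [-0.1, 0.1, -3.1]
grip_width: 0.0132
finger_force: 58.8
```

arm_command([
  [0, 0, 0, 0, 0, 0],
  [0, 0, -0.05, 0, 0, 0],
  [0, 0, -0.1, 0, 0, 0],
  [0, 0, -0.12, 0, 0, 0],
  [0, 0, -0.12, 0, 0, 0],
])

```text
time_s: 22.4
tool_pos: [0.4561, 0.2698, 0.1646]
orientation: [[-0.951, 0.31, -0.008], [0.31, 0.951, -0.006], [0.005, -0.008, -1.0]]
force: [-0.5, 0.4, -2.6]
grip_width: 0.0132
finger_force: 58.9
```

```bash
python3 cov.py .4586 .2716 -.315 .06 0.02; python3 cov.py .4586 .2716 -.315 .06 0.002
```

```text
22.4 [0.4561 0.2698 0.1646] [30.6 19.7 -1.7 69.1 -0.1 48.7] 0.0132 [-0.5  0.4 -2.6] [0.004, 0.003, -0.119, 0.011, -0.015, 0.001]
22.4 [0.4561 0.2698 0.1646] [30.6 19.7 -1.7 69.1 -0.1 48.7] 0.0132 [-0.5  0.4 -2.6] [0.004, 0.003, -0.149, 0.011, -0.015, 0.001]
```

arm_command([
  [0.002, 0.003, -0.03, 0, 0, 0],
  [0.003, 0.003, -0.07, 0.005, -0.005, 0],
  [0.003, 0.003, -0.1, 0.01, -0.01, 0],
  [0.003, 0.003, -0.125, 0.01, -0.01, 0],
  [0.003, 0.003, -0.135, 0.01, -0.01, 0],
])

```text
time_s: 22.9
tool_pos: [0.4601, 0.2729, 0.0863]
orientation: [[-0.951, 0.31, 0.003], [0.31, 0.951, 0.003], [-0.002, 0.003, -1.0]]
force: [-0.9, -1.3, -2.4]
grip_width: 0.0132
finger_force: 58.9
```

arm_command([
  [0, 0, 0, 0, 0, 0],
  [0, 0, 0, 0, 0, 0],
  [0, 0, 0, 0, 0, 0],
])

```text
time_s: 23.2
tool_pos: [0.4613, 0.2738, 0.0879]
orientation: [[-0.951, 0.31, 0.006], [0.31, 0.951, 0.004], [-0.004, 0.006, -1.0]]
force: [-0.1, 0.9, -2.3]
grip_width: 0.0132
finger_force: 58.9
```

```bash
python3 cov.py .4586 .2716 -.315 .0623 0;  python3 - <<'E'
from fit import *
import fit as F
c=camera("scene"); s=observe()
i=cv2.resize(c["frame"],None,fx=6,fy=6,interpolation=cv2.INTER_CUBIC)
for X in F.tub: cv2.polylines(i,[cv2.convexHull(((proj(c,pose([.4586,.2716,-.315],X))+.5)*6).astype(np.int32))],True,(0,0,255),1)
h=s["tool_pos"]; 
for X in F.cov: cv2.polylines(i,[cv2.convexHull(((proj(c,pose([h[0],h[1],-.315],X)+[0,0,h[2]-.0153])+.5)*6).astype(np.int32))],True,(255,0,0),1)
cv2.imwrite("pics/d1.png",i[195*6:295*6,395*6:520*6])
E
```

```text
23.2 [0.4613 0.2738 0.0879] [30.7 23.5 -8.4 57.7  0.  48.7] 0.0132 [-0.1  0.9 -2.3] [-0.004, -0.004, -0.021, -0.009, 0.011, -0.0]
```

View pics/d1.png

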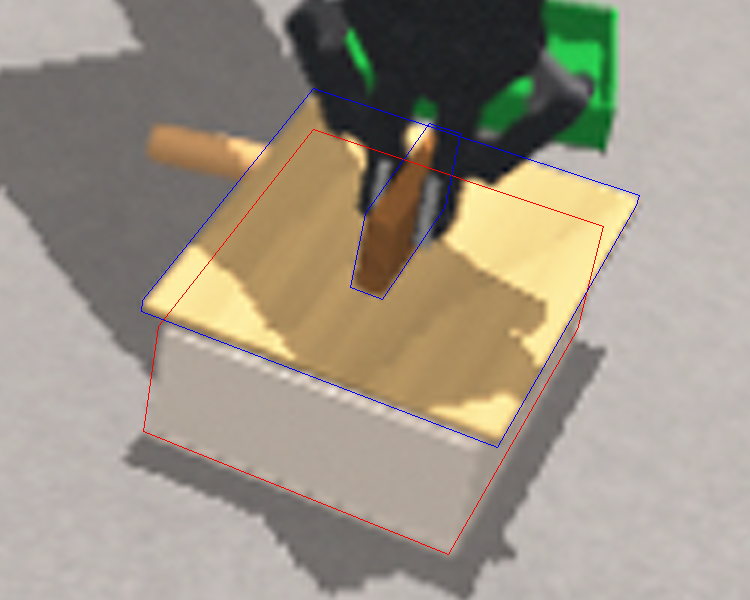

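The picture shows the cover above the tub, matching its model outline, with the tub where it was: front corner at (450,553). I lower the last 12 mm gently with the small correction.

arm_command([
  [-0.003, -0.003, -0.006, -0.007, 0.008, 0],
  [-0.003, -0.003, -0.012, -0.007, 0.008, 0],
  [-0.003, -0.003, -0.017, -0.007, 0.008, 0],
  [-0.003, -0.003, -0.019, -0.007, 0.008, 0],
  [-0.003, -0.003, -0.019, -0.007, 0.008, 0],
])

```text
time_s: 23.75
tool_pos: [0.4583, 0.2714, 0.0752]
orientation: [[-0.951, 0.31, -0.001], [0.31, 0.951, -0.001], [0.001, -0.001, -1.0]]
force: [-1.3, -1.2, 0.0]
grip_width: 0.0132
finger_force: 59.5
```

arm_command([
  [0, 0, -0.001, 0, 0, 0],
  [0, 0, -0.002, 0, 0, 0],
  [0, 0, -0.002, 0, 0, 0],
])

```text
time_s: 24.05
tool_pos: [0.4583, 0.2714, 0.0752]
orientation: [[-0.951, 0.31, -0.0], [0.31, 0.951, -0.0], [0.0, -0.0, -1.0]]
force: [-3.9, -3.1, 8.3]
grip_width: 0.013
finger_force: 60.7
```

The cover is on the rim: it is held at 0.0752 m while the force rises. I release and retract.

arm_command([
  [0, 0, 0.002, 0, 0, 0],
  [0, 0, 0.002, 0, 0, 0],
  [0, 0, 0.002, 0, 0, 0],
  [0, 0, 0.002, 0, 0, 0],
  [0, 0, 0.002, 0, 0, 0],
], gripper=1)

```text
time_s: 24.55
tool_pos: [0.4585, 0.2715, 0.075]
orientation: [[-0.951, 0.31, -0.001], [0.31, 0.951, -0.001], [0.0, -0.001, -1.0]]
force: [-0.3, -0.9, -0.2]
grip_width: 0.0839
finger_force: 0.0
```

arm_command([
  [0, 0, 0, 0, 0, 0],
  [0, 0, 0.04, 0, 0, 0],
  [0, 0, 0.1, 0, 0, 0],
  [0, 0, 0.18, 0, 0, 0],
  [0, 0, 0.25, 0, 0, 0],
])

```text
time_s: 25.05
tool_pos: [0.4584, 0.2715, 0.227]
orientation: [[-0.951, 0.31, -0.0], [0.31, 0.951, -0.0], [0.0, -0.0, -1.0]]
force: [1.4, 0.7, -0.3]
grip_width: 0.0854
finger_force: 0.0
```

arm_command([
  [-0.06, 0, 0.06, 0, 0, 0],
  [-0.12, 0, 0.1, 0, 0, 0],
  [-0.18, 0, 0.1, 0, 0, 0],
  [-0.2, 0, 0.1, 0, 0, 0],
  [-0.2, 0, 0.1, 0, 0, 0],
])

```text
time_s: 25.55
tool_pos: [0.3374, 0.2715, 0.2855]
orientation: [[-0.951, 0.308, 0.0], [0.308, 0.951, -0.0], [-0.0, 0.0, -1.0]]
force: [1.4, 0.6, -0.0]
grip_width: 0.0852
finger_force: 0.0
```

Run:
```python
from fit import *
import fit as F
s=observe();print(s["time_s"],s["tool_pos"],s["grip_width"])
cs=[camera("scene"),camera("top")]
V=[]
for c in cs:
    r=cut_out(c,"cover"); print([(round(q["p"],2),np.round(q["bbox"]).tolist()) for q in r]); 
    if r: V.append((c,r[0]["mask"]))
up=[X+[0,0,.06] for X in F.cov]
for v in(V[:1],V[1:]):
    if v: r=fit(v,up,[.4586,.2716,-.315]);print(r.x.round(4),round(r.fun,3))
i=cv2.resize(cs[0]["frame"][190:310,310:530],(800,436),interpolation=cv2.INTER_CUBIC);cv2.imwrite("pics/e1.png",i)
```

```text
25.55 [0.33738914 0.2714963  0.28553678] 0.08521460805303019
[(0.75, [461.0, 241.0, 76.0, 52.0])]
[(0.97, [206.0, 196.0, 60.0, 68.0]), (0.34, [288.0, 164.0, 33.0, 43.0])]
[ 0.4592  0.2713 -0.3117] 0.029
[ 0.4591  0.2691 -0.3082] 0.035
```

View pics/e1.png

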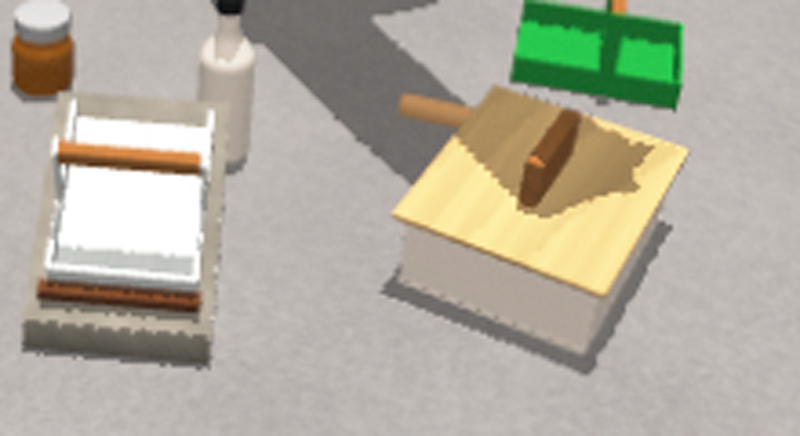

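The picture shows the cover flat and square on the tub at (540,195). It is fitted at (0.459, 0.271, yaw -0.31), matching the tub. The tray is on the slope against the stop at (125,220), and the arm is clear, so I hand in.

```bash
python3 -c "from plant import job_done; print(job_done())"
```

```text
the job is handed in; nothing more can be done
None
```

The job is handed in but no verdict came back: by the camera checks all five blanks are in the tub, the empty tray is back on the slope against its stop, and the cover lies square on the tub.

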